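# Find the loose clamps on the gluing jig

### The arm

A 6-joint arm with a two-finger parallel gripper is mounted at the origin on a cart in front of the work surface, level with it; the furniture and walls round the work are solid. World frame = base frame: x ahead of the robot, y to its left, z up, the work surface at z = 0. Lengths are in m, angles in rad, forces in N, time in s.
With the tool pointing down it reaches from about 0.35 to 1 m from the base axis. Payload 7.1 kg.
Tool frame: the origin (TCP) lies at the very end of the fingers, on their centre line; the grasp point (between the pads) lies 19 mm behind it (arm.grip_depth is the distance from the TCP to the grasp point, in m); z points along the fingers, y is the line along which they close (so a half turn about z gives the same grasp; the last joint's range is limited). The gripper opens to 85 mm and grips with 20 to 120 N. Pads are 22 mm wide; open, the fingers measure 114 mm over their backs; the gripper's body (76 mm by 85 mm) begins 54 mm behind the grasp point. The pads swing forward as they close: fully open they stand 13 mm farther back than shut.
Start: joints at [-1.266, 0.423, 1.63, -0, 1.089, -0.019], TCP at [0.199, -0.592, 0.211] pointing down, gripper open.
Joint ranges: [-3, 3], [-0.9, 2.11], [0.09, 2.58], [-1.31, 4.45], [0.11, 2.69], [-2.54, 2.54]. Speed limits (rad/s): [2.39, 2.39, 3.01, 3.14, 3.14, 3.14].

### API

Orientations are given as a rotation vector (axis times angle).
In Python, from workcell import arm gives the robot as it stands. The module is installed in compiled form; this text tells all that it offers.
- The arm moves only by the shell command python3 -m jog 'ROWS' [FORCE]. ROWS is JSON, a list of rows, each an object of numbers: "grip": the opening, from 0 (shut) to 1 (fully open); "tx", "ty", "tz": the shift along the tool's x, y, z in m; "ax", "ay", "az": the turn, a rotation vector about the tool's x, y, z in rad. A call has 1 to 8 rows; each row is the pose to reach, as a shift and turn from the pose commanded when the call began, along the tool's axes at that moment; what a row does not reach only later rows make up. A row lasts 1/8 s, in which the tool goes at most 62.5 mm and 10.7 degrees, less where a joint would pass 70% of its speed; a pose out of reach is approached as far as the arm can. A call with a gripper value outside its range is refused whole. The fingers move at their own pace and stop on an object; FORCE is the grip in N (left out, the last holds). Time passes only in rows, so rows that repeat a pose let the fingers close. It gives the time, the measured TCP pose, the force, the opening and the grip force at its end, in the units of the state.
- arm.get_state(): the state, without advancing time (a new reading comes with each control period).
- arm.capture(name): name is "side" or "top" or "wrist"; returns a dict with "img" (384x512x3 uint8, red, green, blue), "fov_y" (degrees; the focal length in pixels is half the picture's height over the tangent of half this angle, whatever the lens; pixels are square), "cx", "cy" (the principal point, pixels), "dist_coeffs" ([k1, k2, p1, p2, k3] as OpenCV has them; the pictures are not rectified), "world_from_camera" (4x4, takes a point from camera to world coordinates); the wrist camera has in their place "hand_eye" (4x4, takes a point from camera to tool coordinates, whose origin is the TCP and whose axes are the flange's). Camera axes: x right, y down, z forward; pixel columns grow to the right and rows downward; lengths in m; the calibration is good to about 2 mm. A picture is of the moment at which its call begins: read the wrist's pose just before it. There is no depth.
- arm.hand_in(): hands the job in; it is judged then, once.
The state is a dict: "t": time; "joints": joint angles; "qvel": joint speeds; "effort": joint torques, N m; "ee_pos": TCP position; "ee_rot": TCP orientation; "wrist_force": force on the tool from outside, world axes, zero at the start; "moment": the same for the moment, N m; "opening": opening from 0.0 (shut) to 1.0 (fully open); "gripper_force": force on a finger pad.
Only numpy, scipy, OpenCV 4.12 (cv2) and the standard library are available. Lean on these libraries where they do the work, as an engineer would, in place of code of your own. Each camera call takes 0.05 s, during which the arm holds its last target. There are 200 camera calls.

### The job

Check the three clamp levers on the gluing jig: push each one firmly clockwise (seen from above) until it stands solid; a tight one gives only a few millimetres, a loose one swings well round before it nips up. Set the tally slider beside each lever to show what you found: fully away from the robot if the lever was loose, fully towards the robot if it was tight. Never turn a lever back, and leave the bottles and the jar standing where they are.

Things in the scene. Friction and masses are not known exactly. Their poses are not given: they have to be found in the camera images.
- jig: Gluing jig: plywood board 290 x 180 x 20 mm fixed to the table. Origin: centre of its underside. x runs along its length, away from the robot; y points to the robot's left. Clamp studs stand at y = -35, x = -90, 0, +90 mm (near, mid, far), a tally slider opposite each at y = +73 mm. Strip, fence and straps on the -y side reach 40 mm above the table. One or two of the three clamps are loose, changing every time.
- clamp_near (a joint): Turn of the clamp nut under the lever nearest the robot, rad: 0 at the start, grows clockwise seen from above (tightening; the lever's ball moves away from the robot). A tight nut does not turn on (about 0.03 rad); a loose one swings about 0.55 rad with the lever, then stands solid. They look alike. About 1.5 N at 55 mm from the axis turns a loose one, either way; it stays where left.
- lever_near (a joint): Torque clutch of the lever nearest the robot, rad: turn of the lever on its nut, 0 at the start. Once the nut stands solid, a firm push of about 5.5 N at 55 mm from the axis (0.3 N m) makes the lever give 0.10 rad clockwise, to a hard stop, and it stays there: the nut is then proved tight. A loose nut always turns first.
- lever_near_ball (a point): Centre of the black 18 mm ball at the end of the lever nearest the robot, 52 mm above the table, 66 mm from the stud axis; the round steel arm is 10 mm thick, at the same height. At the start the arm points along jig +y turned 0.32 rad towards -x.
- lever_near_stud (a point): Point on the vertical turning axis of the lever nearest the robot, 52 mm above the table; its hub is 26 mm across and its top is 61 mm above the table.
- tally_near (a joint): Tally slider nearest the robot, for the lever nearest the robot: position in m, 0 fully towards the robot (means tight), 0.036 fully away from it along jig +x (means loose). Starts somewhere between. About 1 N moves it; it stays where left; firm stops at both ends.
- tally_near_top (a point): Top centre of the grey upright tab of the tally slider nearest the robot: tab 12 mm (along the slide) x 14 mm, its top 51 mm above the table; its foot, 16 x 18 mm, reaches 30 mm above the table, on a track whose top is at 24 mm.
- clamp_mid (a joint): Turn of the clamp nut under the lever in the middle, rad: 0 at the start, grows clockwise seen from above (tightening; the lever's ball moves away from the robot). A tight nut does not turn on (about 0.03 rad); a loose one swings about 0.55 rad with the lever, then stands solid. They look alike. About 1.5 N at 55 mm from the axis turns a loose one, either way; it stays where left.
- lever_mid (a joint): Torque clutch of the lever in the middle, rad: turn of the lever on its nut, 0 at the start. Once the nut stands solid, a firm push of about 5.5 N at 55 mm from the axis (0.3 N m) makes the lever give 0.10 rad clockwise, to a hard stop, and it stays there: the nut is then proved tight. A loose nut always turns first.
- lever_mid_ball (a point): Centre of the black 18 mm ball at the end of the lever in the middle, 52 mm above the table, 66 mm from the stud axis; the round steel arm is 10 mm thick, at the same height. At the start the arm points along jig +y turned 0.32 rad towards -x.
- lever_mid_stud (a point): Point on the vertical turning axis of the lever in the middle, 52 mm above the table; its hub is 26 mm across and its top is 61 mm above the table.
- tally_mid (a joint): Tally slider in the middle, for the lever in the middle: position in m, 0 fully towards the robot (means tight), 0.036 fully away from it along jig +x (means loose). Starts somewhere between. About 1 N moves it; it stays where left; firm stops at both ends.
- tally_mid_top (a point): Top centre of the grey upright tab of the tally slider in the middle: tab 12 mm (along the slide) x 14 mm, its top 51 mm above the table; its foot, 16 x 18 mm, reaches 30 mm above the table, on a track whose top is at 24 mm.
- clamp_far (a joint): Turn of the clamp nut under the lever farthest from the robot, rad: 0 at the start, grows clockwise seen from above (tightening; the lever's ball moves away from the robot). A tight nut does not turn on (about 0.03 rad); a loose one swings about 0.55 rad with the lever, then stands solid. They look alike. About 1.5 N at 55 mm from the axis turns a loose one, either way; it stays where left.
- lever_far (a joint): Torque clutch of the lever farthest from the robot, rad: turn of the lever on its nut, 0 at the start. Once the nut stands solid, a firm push of about 5.5 N at 55 mm from the axis (0.3 N m) makes the lever give 0.10 rad clockwise, to a hard stop, and it stays there: the nut is then proved tight. A loose nut always turns first.
- lever_far_ball (a point): Centre of the black 18 mm ball at the end of the lever farthest from the robot, 52 mm above the table, 66 mm from the stud axis; the round steel arm is 10 mm thick, at the same height. At the start the arm points along jig +y turned 0.32 rad towards -x.
- lever_far_stud (a point): Point on the vertical turning axis of the lever farthest from the robot, 52 mm above the table; its hub is 26 mm across and its top is 61 mm above the table.
- tally_far (a joint): Tally slider farthest from the robot, for the lever farthest from the robot: position in m, 0 fully towards the robot (means tight), 0.036 fully away from it along jig +x (means loose). Starts somewhere between. About 1 N moves it; it stays where left; firm stops at both ends.
- tally_far_top (a point): Top centre of the grey upright tab of the tally slider farthest from the robot: tab 12 mm (along the slide) x 14 mm, its top 51 mm above the table; its foot, 16 x 18 mm, reaches 30 mm above the table, on a track whose top is at 24 mm.
- glue_bottle: Brown plastic bottle with a white cap, 46 mm across, 90 mm tall, standing loose on the jig's right side, bystander. Origin: centre of its underside.
- screw_jar: Clear jar with a lid, 59 mm across, 70 mm tall, standing loose at the jig's far left corner, bystander. Origin: centre of its underside. The head of a fixed white desk lamp lies on the table left of the jig, near x = 0.45, y = 0.42 m.
- brown_bottle: Brown solvent bottle with a pointed cap, 67 mm across, 167 mm tall, standing loose on the jig's right side, bystander. Origin: centre of its underside. Beyond it, right of the jig, a fixed desk lamp stands near x = 0.62, y = 0.01 m, 0.43 m tall, its head reaching to x = 0.51 at 0.29 m up and higher: the arm should come round in front of it.

How it is judged:
At the end, for the whole second after the job is handed in: Every lever has been pushed clockwise until solid, its clutch having given (lever joint above 0.07 rad). Nuts that were tight stand below 0.1 rad, tally within 5 mm of its end towards the robot; nuts that were loose are turned on beyond 0.45 rad, tally within 5 mm of its far end (value of joint each of lever_near, lever_mid, lever_far above 0.07 rad and ((value of joint clamp_near below 0.1 rad and value of joint tally_near below 0.005 m) or (value of joint clamp_near above 0.45 rad and value of joint tally_near above 0.031 m)) and ((value of joint clamp_mid below 0.1 rad and value of joint tally_mid below 0.005 m) or (value of joint clamp_mid above 0.45 rad and value of joint tally_mid above 0.031 m)) and ((value of joint clamp_far below 0.1 rad and value of joint tally_far below 0.005 m) or (value of joint clamp_far above 0.45 rad and value of joint tally_far above 0.031 m))); the robot touches nothing.
It fails at once if a clamp nut is turned back (anticlockwise) by more than 0.1 rad (value of joint any of clamp_near, clamp_mid, clamp_far below -0.1 rad).
It fails at once if a bottle or the jar is shifted by more than 25 mm or tipped by more than 0.3 rad (distance of any of glue_bottle, screw_jar, brown_bottle from where it was at the start of the episode above 0.025 m or angle between any of glue_bottle, screw_jar, brown_bottle's own z axis and vertical above 0.3 rad).
It also fails if it takes over 61 s, if anything falls off the work surface, if the arm or the gripper's body presses on something with over 40 N, if the wrist force passes 120 N, or if a joint passes its speed limit or range.

## Working session

There is one attempt and no reset: what is moved stays moved. The work goes in short steps, Python scripts to look and compute and a shell command to move; the robot and the scene stay as the last step left them, time stands still between calls to the robot, and variables do not carry over. Pictures are saved under pics/ and viewed, at most 10 in all, crops included, and the job is handed in when it is done.

```bash
mkdir -p pics; python3 - <<'E'
from workcell import arm
import cv2,numpy as np
s=arm.get_state();print(s['t'],s['ee_pos'],s['ee_rot'],s['opening'])
for n in('top','side'):
    c=arm.capture(n);cv2.imwrite(f'pics/{n}0.png',c['img'][:,:,::-1]);print(n,c['fov_y'],c['cx'],c['cy'],c['dist_coeffs'],np.round(c['world_from_camera'],4).tolist())
E
```

```text
0.0 [ 0.1987172  -0.59194963  0.20992765] [-3.09897162e+00 -5.06186165e-01  3.36995850e-04] 1.0000484689138505
top 46.582748602809474 258.28201980737316 196.46397137017712 [-0.14611354  0.          0.          0.          0.        ] [[-0.0116, -0.9883, 0.1524, 0.3599], [-0.9999, 0.0117, -0.0001, 0.2454], [-0.0017, -0.1524, -0.9883, 1.0521], [0.0, 0.0, 0.0, 1.0]]
side 43.939182181279406 248.97472526944682 194.37928973633376 [-0.15522668  0.          0.          0.          0.        ] [[-0.8439, -0.1968, 0.4991, 0.0477], [-0.536, 0.2683, -0.8005, 1.0152], [0.0236, -0.943, -0.3319, 0.3959], [0.0, 0.0, 0.0, 1.0]]
```

View pics/top0.png

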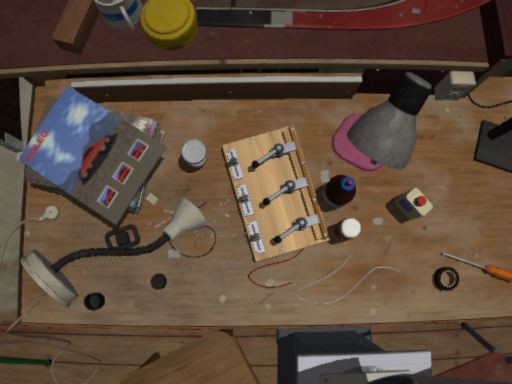

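View pics/side0.png

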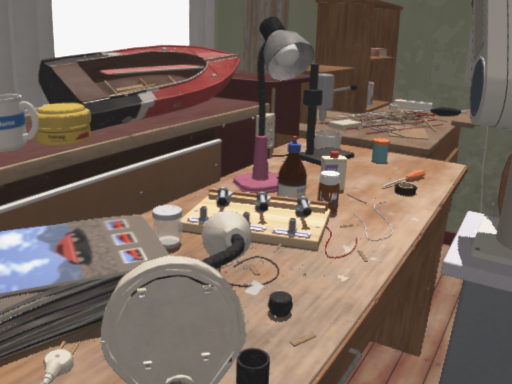

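The top view shows the jig with its corners near (222,143), (297,127), (328,243) and (252,260). The balls are near (252,163), (265,204) and (277,241), the tallies near (233,158), (243,200) and (254,240). The bottles stand right of the jig at (341,190) and (349,229). I'll crop in for accuracy.

```bash
cat > h.py <<'E'
from workcell import arm
import cv2,numpy as np
from scipy.spatial.transform import Rotation as R
def K(c):
    f=c['img'].shape[0]/2/np.tan(np.radians(c['fov_y'])/2)
    return np.array([[f,0,c['cx']],[0,f,c['cy']],[0,0,1]])
def toolT(s):
    T=np.eye(4);T[:3,:3]=R.from_rotvec(s['ee_rot']).as_matrix();T[:3,3]=s['ee_pos'];return T
def cast(c,uv,z,T=None):
    T=c['world_from_camera'] if T is None else T
    p=cv2.undistortPoints(np.array(uv,float).reshape(-1,1,2),K(c),np.array(c['dist_coeffs'],float)).reshape(-1,2)
    d=np.c_[p,np.ones(len(p))]@np.array(T)[:3,:3].T;o=np.array(T)[:3,3]
    return o+d*((z-o[2])/d[:,2])[:,None]
def crop(c,x0,y0,w,h,k,n):
    cv2.imwrite(n,cv2.resize(c['img'][y0:y0+h,x0:x0+w,::-1],None,fx=k,fy=k,interpolation=cv2.INTER_CUBIC))
E
python3 - <<'E'
from h import *
c=arm.capture('top');crop(c,210,115,160,150,4,'pics/crop1.png')
print(cast(c,[(222,143),(297,127),(328,243),(252,260)],.02).round(3))
print(cast(c,[(252,163),(265,204),(277,241)],.052).round(3))
E
```

```text
[[0.65  0.331 0.02 ]
 [0.687 0.15  0.02 ]
 [0.408 0.085 0.02 ]
 [0.372 0.261 0.02 ]]
[[0.592 0.259 0.052]
 [0.497 0.23  0.052]
 [0.413 0.205 0.052]]
```

View pics/crop1.png

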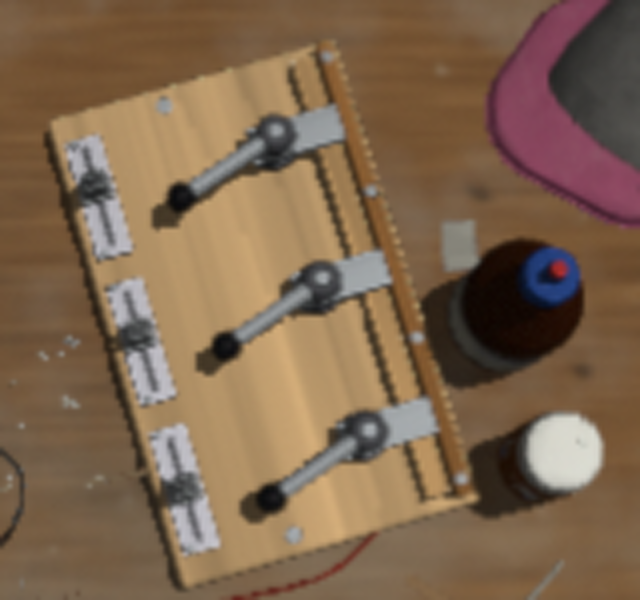

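The crop (scale 4, offset 210,115) puts the balls at (180,197), (226,346) and (271,498) and the hubs at (275,133), (322,283) and (368,432). The tally tabs are at about (93,185), (137,335) and (183,488). The slots are visible and all the tabs are mid-range.

```bash
python3 - <<'E'
from h import *
c=arm.capture('top')
o=np.array([210,115])
# crop pixel -> image: (p+.5)/4-.5
f=lambda P:(np.array(P,float)+.5)/4-.5+o
b=cast(c,f([(271,498),(226,346),(180,197)]),.052)
s=cast(c,f([(368,432),(322,283),(275,133)]),.061)
t=cast(c,f([(183,488),(137,335),(93,185)]),.051)
print('ball',b.round(4).tolist());print('stud',s.round(4).tolist())
x=np.array([-.09,0,.09]);src=[];dst=[]
for i in range(3):
    src+=[(x[i],-.035),(x[i]-.066*np.sin(.32),-.035+.066*np.cos(.32))];dst+=[s[i,:2],b[i,:2]]
src=np.array(src);dst=np.array(dst)
a=src-src.mean(0);d=dst-dst.mean(0)
yaw=np.arctan2((a[:,0]*d[:,1]-a[:,1]*d[:,0]).sum(),(a*d).sum())
M=np.array([[np.cos(yaw),-np.sin(yaw)],[np.sin(yaw),np.cos(yaw)]])
org=dst.mean(0)-M@src.mean(0)
print('yaw',yaw,'org',org,'res mm',((src@M.T+org-dst)*1000).round(1).tolist())
print('tallies jig',((t[:,:2]-org)@M*1000).round(1).tolist())
np.savez('jig.npz',yaw=yaw,org=org)
print('start tool x,y axes in world',toolT(arm.get_state())[:3,:3].round(3).tolist())
# bottles and jar
print('bottle glue top, brown, jar (jig)',((cast(c,f([(563,452)]),.09)[:,:2]-org)@M*1000).round(),((cast(c,f([(555,272)]),.16)[:,:2]-org)@M*1000).round(),((cast(c,[(194,152)],.07)[:,:2]-org)@M*1000).round())
E
```

```text
ball [[0.417, 0.2036, 0.052], [0.5032, 0.2276, 0.052], [0.5899, 0.2528, 0.052]]
stud [[0.4525, 0.1492, 0.061], [0.5372, 0.173, 0.061], [0.6248, 0.1979, 0.061]]
yaw 0.2713916846826235 org [0.5297922  0.20701614] res mm [[-0.0, -0.0], [-1.3, 0.3], [2.0, 0.3], [-0.8, 0.5], [1.1, -0.5], [-0.9, -0.6]]
tallies jig [[-90.4, 72.7], [0.2, 73.6], [91.3, 74.0]]
start tool x,y axes in world [[0.948, 0.318, -0.0], [0.318, -0.948, 0.001], [0.0, -0.001, -1.0]]
bottle glue top, brown, jar (jig) [[-132. -130.]] [[ -45. -139.]] [[132. 154.]]
```

```bash
python3 -m jog '[{"tx":0.224,"ty":-0.286,"tz":-0.04,"grip":0},{"tx":0.224,"ty":-0.286,"tz":-0.04,"grip":0},{"tx":0.224,"ty":-0.286,"tz":-0.04,"grip":0},{"tx":0.224,"ty":-0.286,"tz":-0.04,"grip":0},{"tx":0.224,"ty":-0.286,"tz":-0.04,"grip":0},{"tx":0.224,"ty":-0.286,"tz":-0.04,"grip":0},{"tx":0.224,"ty":-0.286,"tz":-0.04,"az":0.047,"grip":0}]'
cat > go.py <<'E'
# deltas in tool axes from present pose to jig-frame targets: python3 go.py x,y,z(mm) ...
from h import *;import sys
g=np.load('jig.npz');y=float(g['yaw']);M=np.array([[np.cos(y),-np.sin(y)],[np.sin(y),np.cos(y)]])
s=arm.get_state();T=toolT(s)
print('t',s['t'],'world',s['ee_pos'].round(4),'jig mm',((s['ee_pos'][:2]-g['org'])@M*1000).round(1),'F jig',(s['wrist_force'][:2]@M).round(1),s['wrist_force'][2].round(1))
Rt=R.from_euler('z',y).as_matrix()@np.diag([1,-1,-1])
print('turn',R.from_matrix(T[:3,:3].T@Rt).as_rotvec().round(3))
for a in sys.argv[1:]:
    p=np.array(eval(a),float)/1000;w=np.r_[g['org']+M@p[:2],p[2]]
    print(a,'tx ty tz',(T[:3,:3].T@(w-s['ee_pos'])).round(4))
E
python3 go.py -150,-110,250 36,20,150 36,20,39
```

```text
t 0.2 world [ 0.1988 -0.5922  0.2103] jig mm [-533.1 -681.2] F jig [-0.3  0.4] -0.0
turn [-0.001  0.     0.052]
-150,-110,250 tx ty tz [ 0.4125 -0.5504 -0.0392]
36,20,150 tx ty tz [ 0.6051 -0.6704  0.0609]
36,20,39 tx ty tz [ 0.6051 -0.6703  0.1719]schema error: expected keys grip, tx, ty, tz, ax, ay, az
```

```bash
python3 -m jog '[{"tx":0.224,"ty":-0.286,"tz":-0.04,"ax":0,"ay":0,"az":0.05,"grip":0},{"tx":0.224,"ty":-0.286,"tz":-0.04,"ax":0,"ay":0,"az":0.05,"grip":0},{"tx":0.224,"ty":-0.286,"tz":-0.04,"ax":0,"ay":0,"az":0.05,"grip":0},{"tx":0.224,"ty":-0.286,"tz":-0.04,"ax":0,"ay":0,"az":0.05,"grip":0},{"tx":0.224,"ty":-0.286,"tz":-0.04,"ax":0,"ay":0,"az":0.05,"grip":0},{"tx":0.224,"ty":-0.286,"tz":-0.04,"ax":0,"ay":0,"az":0.05,"grip":0},{"tx":0.224,"ty":-0.286,"tz":-0.04,"ax":0,"ay":0,"az":0.05,"grip":0}]'
python3 go.py -175,-85,250 36,20,150 36,20,39
```

```text
t: 1.08
ee_pos: [0.3209, -0.2475, 0.2511]
ee_rot: [3.111, 0.436, 0.001]
wrist_force: [-0.1, -0.7, -0.5]
opening: -0.0
gripper_force: 0.0
t 1.075 world [ 0.3209 -0.2475  0.2511] jig mm [-323.  -381.8] F jig [-0.3 -0.7] -0.5
turn [ 0.    -0.001  0.007]
-175,-85,250 tx ty tz [ 0.1502 -0.2958  0.0012]
36,20,150 tx ty tz [ 0.3619 -0.3993  0.1013]
36,20,39 tx ty tz [ 0.3618 -0.3993  0.2123]
```

```bash
python3 -m jog '[{"tx":0.15,"ty":-0.296,"tz":0,"ax":0,"ay":0,"az":0.007,"grip":0},{"tx":0.15,"ty":-0.296,"tz":0,"ax":0,"ay":0,"az":0.007,"grip":0},{"tx":0.15,"ty":-0.296,"tz":0,"ax":0,"ay":0,"az":0.007,"grip":0},{"tx":0.15,"ty":-0.296,"tz":0,"ax":0,"ay":0,"az":0.007,"grip":0},{"tx":0.15,"ty":-0.296,"tz":0,"ax":0,"ay":0,"az":0.007,"grip":0},{"tx":0.15,"ty":-0.296,"tz":0,"ax":0,"ay":0,"az":0.007,"grip":0}]'
python3 -m jog '[{"tx":0.212,"ty":-0.103,"tz":0.1,"ax":0,"ay":0,"az":0,"grip":0},{"tx":0.212,"ty":-0.103,"tz":0.1,"ax":0,"ay":0,"az":0,"grip":0},{"tx":0.212,"ty":-0.103,"tz":0.1,"ax":0,"ay":0,"az":0,"grip":0},{"tx":0.212,"ty":-0.103,"tz":0.1,"ax":0,"ay":0,"az":0,"grip":0},{"tx":0.212,"ty":-0.103,"tz":0.1,"ax":0,"ay":0,"az":0,"grip":0},{"tx":0.212,"ty":-0.103,"tz":0.1,"ax":0,"ay":0,"az":0,"grip":0}]'
python3 go.py 36,20,150 36,20,39
python3 - <<'E'
from h import *
g=np.load('jig.npz');y=float(g['yaw'])
s=arm.get_state();c=arm.capture('wrist');T=toolT(s)@c['hand_eye']
cv2.imwrite('pics/w1.png',c['img'][:,:,::-1]);np.savez('w1.npz',T=T)
M=R.from_euler('z',y).as_matrix()
def pj(p):
    w=M@(np.array(p)/1000)+np.r_[g['org'],0];q=np.linalg.inv(T)@np.r_[w,1]
    return cv2.projectPoints(q[:3].reshape(1,3),np.zeros(3),np.zeros(3),K(c),np.array(c['dist_coeffs'],float))[0].ravel().round(),q[2]
for n,p in dict(hubfar=(90,-35,61),ballfar=(69.2,27.6,52),tallyfar=(91,74,51),ballmid=(-20.8,27.6,52),tallymid=(0,73,51),tip=(36,20,150)).items(): print(n,pj(p))
E
```

```text
t: 1.82
ee_pos: [0.3855, 0.0777, 0.2508]
ee_rot: [-3.113, -0.423, -0.001]
wrist_force: [-0.9, -0.3, 0.2]
opening: -0.003
gripper_force: 0.0
t: 2.58
ee_pos: [0.5618, 0.2297, 0.1498]
ee_rot: [3.113, 0.417, -0.003]
wrist_force: [-0.7, -0.3, -0.5]
opening: 0.002
gripper_force: 0.0
t 2.575 world [0.5618 0.2297 0.1498] jig mm [36.9 13.3] F jig [-0.7 -0.1] -0.5
turn [ 0.     0.002 -0.005]
36,20,150 tx ty tz [-0.0009 -0.0067 -0.0002]
36,20,39 tx ty tz [-0.0007 -0.0067  0.1108]
hubfar (array([312., 129.]), np.float64(0.2482038329372726))
ballfar (array([239., 152.]), np.float64(0.26362947406986037))
tallyfar (array([185., 127.]), np.float64(0.2574423495189254))
ballmid (array([241., 242.]), np.float64(0.2932934366309497))
tallymid (array([194., 223.]), np.float64(0.28743474730447865))
tip (array([244., 238.]), np.float64(0.18203956157240475))
```

View pics/w1.png

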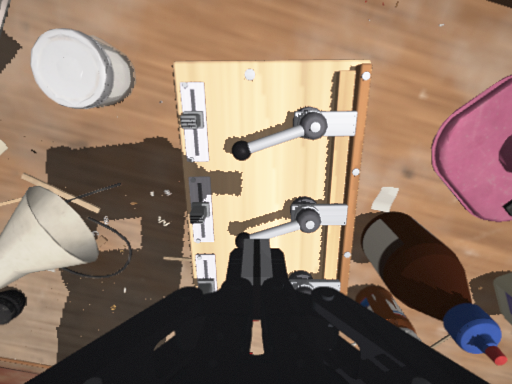

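The wrist view matches the model: far ball at (241,150) against a predicted (239,152), hub at (314,124) against (312,129). The tabs are at (191,120) and (199,211), and the space in front of the far lever is clear. I'll descend there and push.

```bash
python3 -m jog '[{"tx":0,"ty":-0.007,"tz":0.055,"ax":0,"ay":0,"az":-0.005,"grip":0},{"tx":0,"ty":-0.007,"tz":0.111,"ax":0,"ay":0,"az":-0.005,"grip":0},{"tx":0,"ty":-0.007,"tz":0.111,"ax":0,"ay":0,"az":-0.005,"grip":0}]'
python3 go.py
python3 -m jog '[{"tx":0.005,"ty":0,"tz":0,"ax":0,"ay":0,"az":0,"grip":0},{"tx":0.010,"ty":0,"tz":0,"ax":0,"ay":0,"az":0,"grip":0},{"tx":0.013,"ty":0,"tz":0,"ax":0,"ay":0,"az":0,"grip":0},{"tx":0.016,"ty":0,"tz":0,"ax":0,"ay":0,"az":0,"grip":0},{"tx":0.018,"ty":0,"tz":0,"ax":0,"ay":0,"az":0,"grip":0}]'
python3 go.py
```

```text
t: 3.0
ee_pos: [0.5566, 0.2351, 0.0373]
ee_rot: [3.111, 0.424, -0.012]
wrist_force: [-0.5, 0.0, 0.4]
opening: -0.003
gripper_force: 0.0
t 3.0 world [0.5566 0.2351 0.0373] jig mm [33.3 19.9] F jig [-0.5  0.2] 0.4
turn [ 0.001  0.008 -0.   ]
t: 3.62
ee_pos: [0.5778, 0.2424, 0.04]
ee_rot: [-3.113, -0.426, -0.001]
wrist_force: [-0.3, -0.4, 0.4]
opening: 0.002
gripper_force: 0.0
t 3.625 world [0.5778 0.2424 0.04  ] jig mm [55.7 21.2] F jig [-0.4 -0.3] 0.4
turn [-0. -0.  0.]
```

```bash

python3 -m jog '[{"tx":0.002,"ty":0,"tz":0,"ax":0,"ay":0,"az":0,"grip":0},{"tx":0.004,"ty":0,"tz":0,"ax":0,"ay":0,"az":0,"grip":0}]'|grep -E "ee_pos|force:"
python3 -m jog '[{"tx":0.002,"ty":0,"tz":0,"ax":0,"ay":0,"az":0,"grip":0},{"tx":0.004,"ty":0,"tz":0,"ax":0,"ay":0,"az":0,"grip":0}]'|grep -E "ee_pos|force:"
python3 -m jog '[{"tx":0.002,"ty":0,"tz":0,"ax":0,"ay":0,"az":0,"grip":0},{"tx":0.004,"ty":0,"tz":0,"ax":0,"ay":0,"az":0,"grip":0}]'|grep -E "ee_pos|force:"
python3 go.py
```

```text
ee_pos: [0.5813, 0.2433, 0.0396]
wrist_force: [-0.7, -0.4, 0.2]
gripper_force: 0.2
ee_pos: [0.5849, 0.2444, 0.0396]
wrist_force: [-2.8, 0.2, 2.6]
gripper_force: 0.9
ee_pos: [0.5892, 0.2455, 0.0398]
wrist_force: [-1.4, 0.2, 2.4]
gripper_force: 0.9
t 4.375 world [0.5892 0.2455 0.0398] jig mm [67.5 21.2] F jig [-1.3  0.6] 2.4
turn [ 0. -0.  0.]
```

```bash

python3 -m jog '[{"tx":0.002,"ty":0,"tz":0.003,"ax":0,"ay":0,"az":0,"grip":0},{"tx":0.004,"ty":0,"tz":0.005,"ax":0,"ay":0,"az":0,"grip":0}]'|grep -E "ee_pos|t_force:"
python3 -m jog '[{"tx":0.002,"ty":0,"tz":0,"ax":0,"ay":0,"az":0,"grip":0},{"tx":0.004,"ty":0,"tz":0,"ax":0,"ay":0,"az":0,"grip":0}]'|grep -E "ee_pos|t_force:"
python3 -m jog '[{"tx":0.002,"ty":0,"tz":0,"ax":0,"ay":0,"az":0,"grip":0},{"tx":0.004,"ty":0,"tz":0,"ax":0,"ay":0,"az":0,"grip":0}]'|grep -E "ee_pos|t_force:"
python3 go.py
```

```text
ee_pos: [0.5942, 0.2483, 0.0364]
wrist_force: [-4.5, 6.5, 16.6]
ee_pos: [0.5987, 0.2481, 0.0365]
wrist_force: [-3.0, -1.5, 10.8]
ee_pos: [0.6025, 0.2494, 0.0365]
wrist_force: [-2.5, -0.6, 11.7]
t 5.125 world [0.6025 0.2494 0.0365] jig mm [81.4 21.4] F jig [-2.6  0.1] 11.7
turn [-0.    -0.004  0.   ]
```

```bash
python3 - <<'E'
from h import *
s=arm.get_state();c=arm.capture('wrist');d=arm.capture('side')
a=c['img'];b=cv2.resize(d['img'][170:260,160:340],None,fx=2.84,fy=2.84,interpolation=cv2.INTER_CUBIC)
b=cv2.copyMakeBorder(b,0,0,0,max(0,512-b.shape[1]))[:, :512] if 0 else cv2.resize(b,(512,256))
cv2.imwrite('pics/w2.png',np.vstack([a[60:384],b])[:,:,::-1])
E
```

```text
(no output)
```

View pics/w2.png

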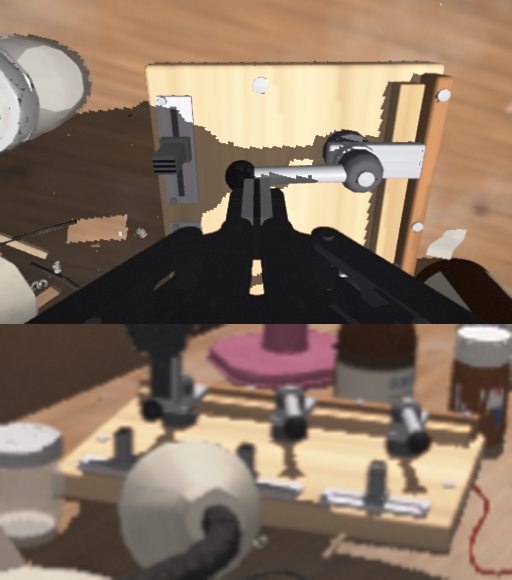

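The far lever has turned a good way (its arm now lies nearly straight across, ball at (240,175)), so it is loose. I'll ease the tool up a little to drop the vertical load and push on.

```bash

python3 -m jog '[{"tx":0.001,"ty":0,"tz":-0.006,"ax":0,"ay":0,"az":0,"grip":0},{"tx":0.002,"ty":0,"tz":-0.006,"ax":0,"ay":0,"az":0,"grip":0}]'|grep -E "ee_pos|t_force:"
python3 -m jog '[{"tx":0.003,"ty":0,"tz":0,"ax":0,"ay":0,"az":0,"grip":0},{"tx":0.006,"ty":0,"tz":0,"ax":0,"ay":0,"az":0,"grip":0}]'|grep -E "ee_pos|t_force:"
python3 -m jog '[{"tx":0.003,"ty":0,"tz":0,"ax":0,"ay":0,"az":0,"grip":0},{"tx":0.006,"ty":0,"tz":0,"ax":0,"ay":0,"az":0,"grip":0}]'|grep -E "ee_pos|t_force:"
python3 go.py
```

```text
ee_pos: [0.6031, 0.2494, 0.0411]
wrist_force: [-0.0, -0.1, -0.5]
ee_pos: [0.6083, 0.2508, 0.0402]
wrist_force: [1.2, 0.0, 0.6]
ee_pos: [0.6142, 0.2525, 0.0405]
wrist_force: [-1.2, 0.0, 0.2]
t 5.975 world [0.6142 0.2525 0.0405] jig mm [93.5 21.2] F jig [-1.2  0.4] 0.2
turn [0. 0. 0.]
```

```bash

python3 -m jog '[{"tx":0.002,"ty":0,"tz":0,"ax":0,"ay":0,"az":0,"grip":0},{"tx":0.004,"ty":0,"tz":0,"ax":0,"ay":0,"az":0,"grip":0}]'|grep -E "ee_pos|t_force:"
python3 -m jog '[{"tx":0.002,"ty":0,"tz":0,"ax":0,"ay":0,"az":0,"grip":0},{"tx":0.004,"ty":0,"tz":0,"ax":0,"ay":0,"az":0,"grip":0}]'|grep -E "ee_pos|t_force:"
python3 go.py
python3 - <<'E'
from h import *
c=arm.capture('wrist');d=arm.capture('side')
a=c['img'];b=cv2.resize(d['img'][170:260,160:340],(512,256),interpolation=cv2.INTER_CUBIC)
cv2.imwrite('pics/w3.png',np.vstack([a[60:384],b])[:,:,::-1])
E
```

```text
ee_pos: [0.618, 0.2536, 0.0407]
wrist_force: [-0.6, 0.5, -0.5]
ee_pos: [0.6219, 0.2547, 0.0407]
wrist_force: [0.3, 0.5, -0.4]
t 6.475 world [0.6219 0.2547 0.0407] jig mm [101.5  21.2] F jig [0.4 0.4] -0.4
turn [-0.  0.  0.]
```

View pics/w3.png

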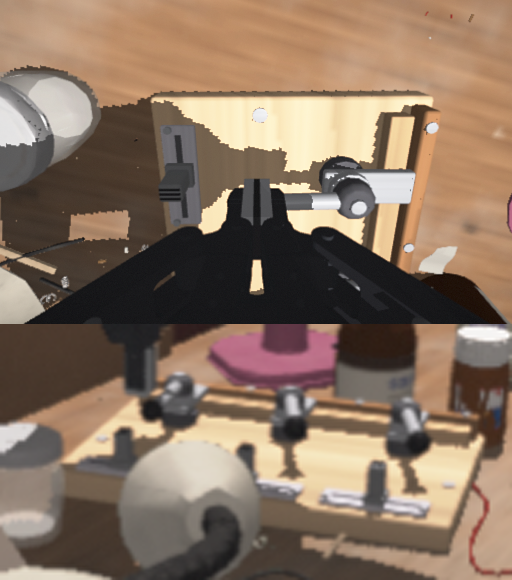

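The finger has ridden over the lever: it now stands beyond the arm in both views, and the lever is only part-way round. The real fingertip must sit higher than the TCP reading suggests. I'll lift, go back and descend lower.

```bash

python3 -m jog '[{"tx":0,"ty":0,"tz":-0.05,"ax":0,"ay":0,"az":0,"grip":0},{"tx":-0.025,"ty":0,"tz":-0.05,"ax":0,"ay":0,"az":0,"grip":0},{"tx":-0.051,"ty":0,"tz":-0.05,"ax":0,"ay":0,"az":0,"grip":0},{"tx":-0.051,"ty":0,"tz":-0.05,"ax":0,"ay":0,"az":0,"grip":0},{"tx":-0.051,"ty":0,"tz":0.003,"ax":0,"ay":0,"az":0,"grip":0}]'|grep -E "ee_pos|t_force:"
python3 -m jog '[{"tx":0,"ty":0,"tz":0.006,"ax":0,"ay":0,"az":0,"grip":0},{"tx":0,"ty":0,"tz":0.012,"ax":0,"ay":0,"az":0,"grip":0},{"tx":0,"ty":0,"tz":0.012,"ax":0,"ay":0,"az":0,"grip":0}]'
python3 go.py
python3 - <<'E'
from h import *
c=arm.capture('wrist');d=arm.capture('side')
a=c['img'];b=cv2.resize(d['img'][170:260,160:340],(512,256),interpolation=cv2.INTER_CUBIC)
cv2.imwrite('pics/w4.png',np.vstack([a[60:384],b])[:,:,::-1])
E
```

```text
ee_pos: [0.5776, 0.2429, 0.0414]
wrist_force: [-0.1, -0.1, -0.3]
t: 7.58
ee_pos: [0.5735, 0.2413, 0.0265]
ee_rot: [-3.112, -0.426, -0.002]
wrist_force: [0.7, 0.2, 0.3]
opening: 0.002
gripper_force: 0.0
t 7.575 world [0.5735 0.2413 0.0265] jig mm [51.3 21.3] F jig [ 0.7 -0. ] 0.3
turn [-0.    -0.001  0.   ]
```

View pics/w4.png

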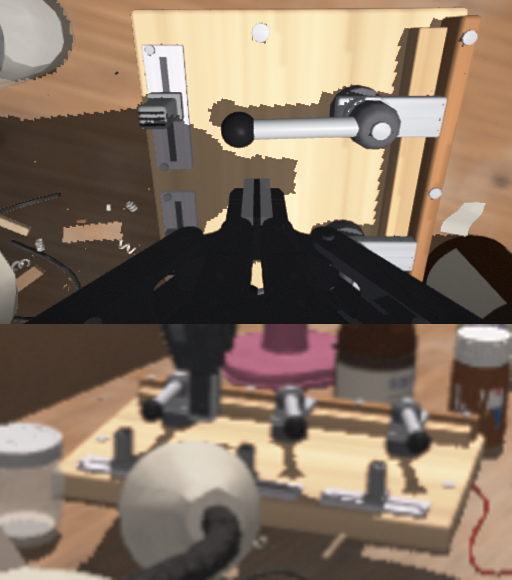

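The lever's arm (ball at (240,130)) now lies ahead of the finger with a clear gap. I'll feel for the board to settle the tip height.

```bash

for i in 1; do python3 -m jog '[{"tx":0,"ty":0,"tz":0.002,"ax":0,"ay":0,"az":0,"grip":0},{"tx":0,"ty":0,"tz":0.004,"ax":0,"ay":0,"az":0,"grip":0},{"tx":0,"ty":0,"tz":0.004,"ax":0,"ay":0,"az":0,"grip":0}]'|grep -E "ee_pos|t_force:"; done
python3 -m jog '[{"tx":0,"ty":0,"tz":0.002,"ax":0,"ay":0,"az":0,"grip":0},{"tx":0,"ty":0,"tz":0.004,"ax":0,"ay":0,"az":0,"grip":0},{"tx":0,"ty":0,"tz":0.004,"ax":0,"ay":0,"az":0,"grip":0}]'|grep -E "ee_pos|t_force:"
```

```text
ee_pos: [0.5725, 0.2409, 0.0217]
wrist_force: [-0.2, 0.6, 0.7]
ee_pos: [0.5725, 0.2409, 0.0174]
wrist_force: [0.1, 0.9, 0.4]
```

```bash

python3 -m jog '[{"tx":0,"ty":0,"tz":0.003,"ax":0,"ay":0,"az":0,"grip":0},{"tx":0,"ty":0,"tz":0.005,"ax":0,"ay":0,"az":0,"grip":0},{"tx":0,"ty":0,"tz":0.005,"ax":0,"ay":0,"az":0,"grip":0}]'|grep -E "ee_pos|t_force:"
python3 -m jog '[{"tx":0,"ty":0,"tz":0.002,"ax":0,"ay":0,"az":0,"grip":0},{"tx":0,"ty":0,"tz":0.004,"ax":0,"ay":0,"az":0,"grip":0},{"tx":0,"ty":0,"tz":0.004,"ax":0,"ay":0,"az":0,"grip":0}]'|grep -E "ee_pos|t_force:"
```

```text
ee_pos: [0.5725, 0.2408, 0.0125]
wrist_force: [0.7, -1.4, 1.1]
ee_pos: [0.5725, 0.2409, 0.0085]
wrist_force: [0.2, 1.1, -0.1]
```

```bash

python3 -m jog '[{"tx":0.005,"ty":0,"tz":-0.007,"ax":0,"ay":0,"az":0,"grip":0},{"tx":0.013,"ty":0,"tz":-0.007,"ax":0,"ay":0,"az":0,"grip":0},{"tx":0.018,"ty":0,"tz":-0.007,"ax":0,"ay":0,"az":0,"grip":0},{"tx":0.022,"ty":0,"tz":-0.007,"ax":0,"ay":0,"az":0,"grip":0}]'|grep -E "ee_pos|t_force:"
python3 -m jog '[{"tx":0.003,"ty":0,"tz":0,"ax":0,"ay":0,"az":0,"grip":0},{"tx":0.006,"ty":0,"tz":0,"ax":0,"ay":0,"az":0,"grip":0}]'|grep -E "ee_pos|t_force:"
python3 -m jog '[{"tx":0.003,"ty":0,"tz":0,"ax":0,"ay":0,"az":0,"grip":0},{"tx":0.006,"ty":0,"tz":0,"ax":0,"ay":0,"az":0,"grip":0}]'|grep -E "ee_pos|t_force:"
python3 -m jog '[{"tx":0.002,"ty":0,"tz":0,"ax":0,"ay":0,"az":0,"grip":0},{"tx":0.004,"ty":0,"tz":0,"ax":0,"ay":0,"az":0,"grip":0}]'|grep -E "ee_pos|t_force:"
python3 go.py
```

```text
ee_pos: [0.5939, 0.2469, 0.0156]
wrist_force: [-1.1, -0.3, 0.4]
ee_pos: [0.5994, 0.2484, 0.0155]
wrist_force: [-1.9, -0.2, 0.5]
ee_pos: [0.6054, 0.2501, 0.0156]
wrist_force: [-1.4, 0.7, 0.3]
ee_pos: [0.6089, 0.2509, 0.0156]
wrist_force: [-3.4, -0.8, 0.2]
t 10.425 world [0.6089 0.2509 0.0156] jig mm [88. 21.] F jig [-3.5  0.1] 0.2
turn [0.    0.001 0.   ]
```

```bash

for k in 1; do :; done
python3 -m jog '[{"tx":0.001,"ty":0,"tz":0,"ax":0,"ay":0,"az":0,"grip":0},{"tx":0.002,"ty":0,"tz":0,"ax":0,"ay":0,"az":0,"grip":0}]'|grep -E "ee_pos|t_force:"
python3 -m jog '[{"tx":0.001,"ty":0,"tz":0,"ax":0,"ay":0,"az":0,"grip":0},{"tx":0.002,"ty":0,"tz":0,"ax":0,"ay":0,"az":0,"grip":0}]'|grep -E "ee_pos|t_force:"
python3 -m jog '[{"tx":0.001,"ty":0,"tz":0,"ax":0,"ay":0,"az":0,"grip":0},{"tx":0.002,"ty":0,"tz":0,"ax":0,"ay":0,"az":0,"grip":0}]'|grep -E "ee_pos|t_force:"
python3 -m jog '[{"tx":0.001,"ty":0,"tz":0,"ax":0,"ay":0,"az":0,"grip":0},{"tx":0.002,"ty":0,"tz":0,"ax":0,"ay":0,"az":0,"grip":0}]'|grep -E "ee_pos|t_force:"
python3 go.py
```

```text
ee_pos: [0.6102, 0.2511, 0.0154]
wrist_force: [-4.7, -4.3, 1.6]
ee_pos: [0.612, 0.2514, 0.0154]
wrist_force: [-5.4, -3.6, 2.2]
ee_pos: [0.6137, 0.2517, 0.0153]
wrist_force: [-5.5, -3.0, 1.8]
ee_pos: [0.6154, 0.2523, 0.0152]
wrist_force: [-6.2, -4.8, 1.7]
t 11.425 world [0.6154 0.2523 0.0152] jig mm [94.6 20.6] F jig [-7.3 -3. ] 1.7
turn [0.001 0.004 0.   ]
```

Force rose to about 6 N and the lever kept giving, so the clutch is slipping. I'll go on to the hard stop.

```bash

python3 -m jog '[{"tx":0.001,"ty":0,"tz":0,"ax":0,"ay":0,"az":0,"grip":0},{"tx":0.002,"ty":0,"tz":0,"ax":0,"ay":0,"az":0,"grip":0}]'|grep -E "ee_pos|t_force:"
python3 -m jog '[{"tx":0.001,"ty":0,"tz":0,"ax":0,"ay":0,"az":0,"grip":0},{"tx":0.002,"ty":0,"tz":0,"ax":0,"ay":0,"az":0,"grip":0}]'|grep -E "ee_pos|t_force:"
python3 -m jog '[{"tx":0.001,"ty":0,"tz":0,"ax":0,"ay":0,"az":0,"grip":0},{"tx":0.002,"ty":0,"tz":0,"ax":0,"ay":0,"az":0,"grip":0}]'|grep -E "ee_pos|t_force:"
python3 go.py -55,20,100
```

```text
ee_pos: [0.6162, 0.2523, 0.015]
wrist_force: [-10.3, -6.0, 4.7]
ee_pos: [0.617, 0.2523, 0.0147]
wrist_force: [-12.8, -7.7, 6.3]
ee_pos: [0.6177, 0.2523, 0.0145]
wrist_force: [-15.8, -8.5, 8.4]
t 12.175 world [0.6177 0.2523 0.0145] jig mm [96.9 20.1] F jig [-17.5  -4. ] 8.4
turn [0.002 0.011 0.   ]
-55,20,100 tx ty tz [-0.1528  0.0002 -0.0838]
```

The far lever is solid after a long swing, so it's **loose**. Next I push its tally away.

```bash

python3 -m jog '[{"tx":-0.042,"ty":0,"tz":0,"ax":0,"ay":0,"az":0,"grip":0},{"tx":-0.042,"ty":0,"tz":-0.045,"ax":0,"ay":0,"az":0,"grip":0},{"tx":-0.042,"ty":-0.052,"tz":-0.045,"ax":0,"ay":0,"az":0,"grip":0},{"tx":-0.042,"ty":-0.052,"tz":-0.009,"ax":0,"ay":0,"az":0,"grip":0},{"tx":-0.042,"ty":-0.052,"tz":-0.009,"ax":0,"ay":0,"az":0,"grip":0}]'|grep -E "ee_pos|t_force:"
python3 go.py
python3 -m jog '[{"tx":0.006,"ty":0,"tz":0,"ax":0,"ay":0,"az":0,"grip":0},{"tx":0.012,"ty":0,"tz":0,"ax":0,"ay":0,"az":0,"grip":0}]'|grep -E "ee_pos|t_force:"
python3 -m jog '[{"tx":0.005,"ty":0,"tz":0,"ax":0,"ay":0,"az":0,"grip":0},{"tx":0.010,"ty":0,"tz":0,"ax":0,"ay":0,"az":0,"grip":0}]'|grep -E "ee_pos|t_force:"
python3 -m jog '[{"tx":0.002,"ty":0,"tz":0,"ax":0,"ay":0,"az":0,"grip":0},{"tx":0.004,"ty":0,"tz":0,"ax":0,"ay":0,"az":0,"grip":0}]'|grep -E "ee_pos|t_force:"
python3 go.py
```

```text
ee_pos: [0.5669, 0.2935, 0.023]
wrist_force: [-0.7, -1.4, -1.1]
t 12.8 world [0.5669 0.2935 0.023 ] jig mm [58.9 73.4] F jig [-1.1 -1.2] -1.1
turn [0.001 0.003 0.001]
ee_pos: [0.5815, 0.2971, 0.026]
wrist_force: [0.3, -0.3, 0.6]
ee_pos: [0.59, 0.2995, 0.0252]
wrist_force: [0.1, -1.1, 0.2]
ee_pos: [0.5933, 0.3006, 0.0247]
wrist_force: [-0.8, -1.0, 1.3]
t 13.55 world [0.5933 0.3006 0.0247] jig mm [86.3 73.2] F jig [-1.  -0.8] 1.3
turn [0. 0. 0.]
```

```bash

python3 -m jog '[{"tx":0.003,"ty":0,"tz":0,"ax":0,"ay":0,"az":0,"grip":0},{"tx":0.005,"ty":0,"tz":0,"ax":0,"ay":0,"az":0,"grip":0}]'|grep -E "ee_pos|t_force:"
python3 -m jog '[{"tx":0.003,"ty":0,"tz":0,"ax":0,"ay":0,"az":0,"grip":0},{"tx":0.005,"ty":0,"tz":0,"ax":0,"ay":0,"az":0,"grip":0}]'|grep -E "ee_pos|t_force:"
python3 go.py
```

```text
ee_pos: [0.5982, 0.302, 0.0246]
wrist_force: [-0.7, -0.7, 0.8]
ee_pos: [0.5993, 0.3023, 0.0244]
wrist_force: [-16.1, -4.5, 13.3]
t 14.05 world [0.5993 0.3023 0.0244] jig mm [92.5 73.1] F jig [-16.7   0. ] 13.3
turn [0.001 0.009 0.   ]
```

The far tally is at its stop, at the position I expected. Now the mid lever.

```bash

python3 -m jog '[{"tx":-0.008,"ty":0,"tz":0,"ax":0,"ay":0,"az":0,"grip":0},{"tx":-0.008,"ty":0,"tz":-0.06,"ax":0,"ay":0,"az":0,"grip":0},{"tx":-0.062,"ty":0.022,"tz":-0.065,"ax":0,"ay":0,"az":0,"grip":0},{"tx":-0.12,"ty":0.042,"tz":-0.065,"ax":0,"ay":0,"az":0,"grip":0},{"tx":-0.151,"ty":0.053,"tz":-0.065,"ax":0,"ay":0,"az":0,"grip":0},{"tx":-0.151,"ty":0.053,"tz":-0.05,"ax":0,"ay":0,"az":0,"grip":0},{"tx":-0.151,"ty":0.053,"tz":0.010,"ax":0,"ay":0,"az":0,"grip":0},{"tx":-0.151,"ty":0.053,"tz":0.010,"ax":0,"ay":0,"az":0,"grip":0}]'|grep -E "ee_pos|t_force:"
python3 go.py
python3 -m jog '[{"tx":0.005,"ty":0,"tz":0,"ax":0,"ay":0,"az":0,"grip":0},{"tx":0.010,"ty":0,"tz":0,"ax":0,"ay":0,"az":0,"grip":0}]'|grep -E "ee_pos|t_force:"
python3 -m jog '[{"tx":0.002,"ty":0,"tz":0,"ax":0,"ay":0,"az":0,"grip":0},{"tx":0.004,"ty":0,"tz":0,"ax":0,"ay":0,"az":0,"grip":0}]'|grep -E "ee_pos|t_force:"
python3 -m jog '[{"tx":0.002,"ty":0,"tz":0,"ax":0,"ay":0,"az":0,"grip":0},{"tx":0.004,"ty":0,"tz":0,"ax":0,"ay":0,"az":0,"grip":0}]'|grep -E "ee_pos|t_force:"
python3 go.py
```

```text
ee_pos: [0.4691, 0.2108, 0.0106]
wrist_force: [0.5, 0.3, 0.1]
t 15.05 world [0.4691 0.2108 0.0106] jig mm [-57.4  19.9] F jig [0.5 0.2] 0.1
turn [0.001 0.009 0.001]
ee_pos: [0.4838, 0.2155, 0.0169]
wrist_force: [-0.1, 0.6, 0.4]
ee_pos: [0.4861, 0.2159, 0.0159]
wrist_force: [0.9, 0.4, 0.4]
ee_pos: [0.4884, 0.2165, 0.0147]
wrist_force: [-4.4, 0.5, 2.3]
t 15.8 world [0.4884 0.2165 0.0147] jig mm [-37.3  20.2] F jig [-4.1  1.7] 2.3
turn [-0.     0.001  0.   ]
```

```bash

python3 -m jog '[{"tx":0.001,"ty":0,"tz":0,"ax":0,"ay":0,"az":0,"grip":0},{"tx":0.002,"ty":0,"tz":0,"ax":0,"ay":0,"az":0,"grip":0}]'|grep -E "ee_pos|t_force:"
python3 -m jog '[{"tx":0.001,"ty":0,"tz":0,"ax":0,"ay":0,"az":0,"grip":0},{"tx":0.002,"ty":0,"tz":0,"ax":0,"ay":0,"az":0,"grip":0}]'|grep -E "ee_pos|t_force:"
python3 -m jog '[{"tx":0.001,"ty":0,"tz":0,"ax":0,"ay":0,"az":0,"grip":0},{"tx":0.002,"ty":0,"tz":0,"ax":0,"ay":0,"az":0,"grip":0}]'|grep -E "ee_pos|t_force:"
python3 -m jog '[{"tx":0.001,"ty":0,"tz":0,"ax":0,"ay":0,"az":0,"grip":0},{"tx":0.002,"ty":0,"tz":0,"ax":0,"ay":0,"az":0,"grip":0}]'|grep -E "ee_pos|t_force:"
python3 go.py
```

```text
ee_pos: [0.4895, 0.2168, 0.0144]
wrist_force: [-6.6, 1.8, 3.9]
ee_pos: [0.4912, 0.2173, 0.0142]
wrist_force: [-6.9, 1.4, 2.5]
ee_pos: [0.4931, 0.2178, 0.0142]
wrist_force: [-5.7, 0.7, 1.2]
ee_pos: [0.495, 0.2183, 0.0141]
wrist_force: [-6.4, 0.8, 1.6]
t 16.8 world [0.495  0.2183 0.0141] jig mm [-30.5  20.2] F jig [-5.9  2.5] 1.6
turn [0.    0.004 0.001]
```

Steady at about 6 N, which looks like a tight nut with the clutch giving. On to the stop.

```bash

python3 -m jog '[{"tx":0.001,"ty":0,"tz":0,"ax":0,"ay":0,"az":0,"grip":0},{"tx":0.002,"ty":0,"tz":0,"ax":0,"ay":0,"az":0,"grip":0}]'|grep -E "ee_pos|t_force:"
python3 -m jog '[{"tx":0.001,"ty":0,"tz":0,"ax":0,"ay":0,"az":0,"grip":0},{"tx":0.002,"ty":0,"tz":0,"ax":0,"ay":0,"az":0,"grip":0}]'|grep -E "ee_pos|t_force:"
python3 -m jog '[{"tx":0.001,"ty":0,"tz":0,"ax":0,"ay":0,"az":0,"grip":0},{"tx":0.002,"ty":0,"tz":0,"ax":0,"ay":0,"az":0,"grip":0}]'|grep -E "ee_pos|t_force:"
python3 go.py
```

```text
ee_pos: [0.4965, 0.2187, 0.014]
wrist_force: [-7.4, -1.1, 2.6]
ee_pos: [0.4974, 0.2188, 0.0138]
wrist_force: [-10.3, -1.2, 2.7]
ee_pos: [0.4982, 0.2191, 0.0136]
wrist_force: [-13.0, 0.6, 4.7]
t 17.55 world [0.4982 0.2191 0.0136] jig mm [-27.2  20.1] F jig [-12.4   4. ] 4.7
turn [0.001 0.009 0.   ]
```

The mid lever is solid after only about 9 mm, so it's **tight**. Its tally goes towards the robot, pushed from the far side.

```bash

python3 -m jog '[{"tx":-0.014,"ty":0,"tz":0,"ax":0,"ay":0,"az":0,"grip":0},{"tx":-0.014,"ty":0,"tz":-0.06,"ax":0,"ay":0,"az":0,"grip":0},{"tx":-0.010,"ty":-0.053,"tz":-0.08,"ax":0,"ay":0,"az":0,"grip":0},{"tx":0.045,"ty":-0.053,"tz":-0.08,"ax":0,"ay":0,"az":0,"grip":0},{"tx":0.066,"ty":-0.053,"tz":-0.07,"ax":0,"ay":0,"az":0,"grip":0},{"tx":0.066,"ty":-0.053,"tz":-0.01,"ax":0,"ay":0,"az":0,"grip":0},{"tx":0.066,"ty":-0.053,"tz":-0.01,"ax":0,"ay":0,"az":0,"grip":0}]'|grep -E "ee_pos|t_force:"
python3 go.py
python3 -m jog '[{"tx":-0.01,"ty":0,"tz":0,"ax":0,"ay":0,"az":0,"grip":0},{"tx":-0.02,"ty":0,"tz":0,"ax":0,"ay":0,"az":0,"grip":0},{"tx":-0.03,"ty":0,"tz":0,"ax":0,"ay":0,"az":0,"grip":0}]'|grep -E "ee_pos|t_force:"
python3 -m jog '[{"tx":-0.005,"ty":0,"tz":0,"ax":0,"ay":0,"az":0,"grip":0},{"tx":-0.010,"ty":0,"tz":0,"ax":0,"ay":0,"az":0,"grip":0}]'|grep -E "ee_pos|t_force:"
python3 -m jog '[{"tx":-0.002,"ty":0,"tz":0,"ax":0,"ay":0,"az":0,"grip":0},{"tx":-0.004,"ty":0,"tz":0,"ax":0,"ay":0,"az":0,"grip":0}]'|grep -E "ee_pos|t_force:"
python3 go.py
```

```text
ee_pos: [0.5484, 0.2872, 0.0204]
wrist_force: [-0.7, -0.2, -0.1]
t 18.425 world [0.5484 0.2872 0.0204] jig mm [39.4 72.3] F jig [-0.8 -0. ] -0.1
turn [0.002 0.009 0.   ]
ee_pos: [0.5235, 0.2815, 0.0268]
wrist_force: [2.4, 0.4, 1.2]
ee_pos: [0.5136, 0.2786, 0.0255]
wrist_force: [0.8, 0.8, 1.3]
ee_pos: [0.51, 0.2775, 0.0248]
wrist_force: [5.7, 1.1, -0.2]
t 19.3 world [0.51   0.2775 0.0248] jig mm [-0.1 73.2] F jig [ 5.8 -0.5] -0.2
turn [-0.    -0.001  0.   ]
```

```bash

python3 -m jog '[{"tx":-0.002,"ty":0,"tz":0,"ax":0,"ay":0,"az":0,"grip":0},{"tx":-0.004,"ty":0,"tz":0,"ax":0,"ay":0,"az":0,"grip":0}]'|grep -E "ee_pos|t_force:"
python3 go.py
python3 -m jog '[{"tx":0.008,"ty":0,"tz":0,"ax":0,"ay":0,"az":0,"grip":0},{"tx":0.008,"ty":0,"tz":-0.06,"ax":0,"ay":0,"az":0,"grip":0},{"tx":-0.045,"ty":0.022,"tz":-0.065,"ax":0,"ay":0,"az":0,"grip":0},{"tx":-0.1,"ty":0.042,"tz":-0.065,"ax":0,"ay":0,"az":0,"grip":0},{"tx":-0.140,"ty":0.053,"tz":-0.065,"ax":0,"ay":0,"az":0,"grip":0},{"tx":-0.140,"ty":0.053,"tz":-0.05,"ax":0,"ay":0,"az":0,"grip":0},{"tx":-0.140,"ty":0.053,"tz":0.010,"ax":0,"ay":0,"az":0,"grip":0},{"tx":-0.140,"ty":0.053,"tz":0.010,"ax":0,"ay":0,"az":0,"grip":0}]'|grep -E "ee_pos|t_force:"
python3 go.py
```

```text
ee_pos: [0.5098, 0.2776, 0.0252]
wrist_force: [15.5, 1.2, -9.3]
t 19.55 world [0.5098 0.2776 0.0252] jig mm [-0.4 73.4] F jig [15.3 -3. ] -9.3
turn [-0.001 -0.008  0.001]
ee_pos: [0.3807, 0.1856, 0.0109]
wrist_force: [-0.6, -0.2, -0.1]
t 20.55 world [0.3807 0.1856 0.0109] jig mm [-149.4   19.4] F jig [-0.7 -0.1] -0.1
turn [0.002 0.012 0.   ]
```

Mid tally at its near stop. Now the near lever, with contact expected around x = -128.

```bash

python3 -m jog '[{"tx":0.005,"ty":0,"tz":0,"ax":0,"ay":0,"az":0,"grip":0},{"tx":0.010,"ty":0,"tz":0,"ax":0,"ay":0,"az":0,"grip":0},{"tx":0.014,"ty":0,"tz":0,"ax":0,"ay":0,"az":0,"grip":0},{"tx":0.017,"ty":0,"tz":0,"ax":0,"ay":0,"az":0,"grip":0}]'|grep -E "ee_pos|t_force:"
python3 go.py
python3 -m jog '[{"tx":0.001,"ty":0,"tz":0,"ax":0,"ay":0,"az":0,"grip":0},{"tx":0.003,"ty":0,"tz":0,"ax":0,"ay":0,"az":0,"grip":0}]'|grep -E "ee_pos|t_force:"
python3 -m jog '[{"tx":0.001,"ty":0,"tz":0,"ax":0,"ay":0,"az":0,"grip":0},{"tx":0.003,"ty":0,"tz":0,"ax":0,"ay":0,"az":0,"grip":0}]'|grep -E "ee_pos|t_force:"
python3 -m jog '[{"tx":0.001,"ty":0,"tz":0,"ax":0,"ay":0,"az":0,"grip":0},{"tx":0.003,"ty":0,"tz":0,"ax":0,"ay":0,"az":0,"grip":0}]'|grep -E "ee_pos|t_force:"
python3 go.py
```

```text
ee_pos: [0.402, 0.1925, 0.0159]
wrist_force: [-0.7, -0.7, 0.9]
t 21.05 world [0.402  0.1925 0.0159] jig mm [-127.    20.2] F jig [-0.8 -0.4] 0.9
turn [-0.    -0.001  0.   ]
ee_pos: [0.4041, 0.1929, 0.0148]
wrist_force: [-1.9, 0.4, 1.4]
ee_pos: [0.407, 0.1937, 0.0146]
wrist_force: [-1.9, 0.5, -0.8]
ee_pos: [0.41, 0.1946, 0.0146]
wrist_force: [-2.7, 0.7, -0.2]
t 21.8 world [0.41   0.1946 0.0146] jig mm [-118.7   20.1] F jig [-2.5  1.4] -0.2
turn [0. 0. 0.]
```

Only about 2 N while it moves, so it seems loose. I'll swing it on towards x ≈ -92.

```bash

python3 -m jog '[{"tx":0.003,"ty":0,"tz":0,"ax":0,"ay":0,"az":0,"grip":0},{"tx":0.006,"ty":0,"tz":0,"ax":0,"ay":0,"az":0,"grip":0},{"tx":0.009,"ty":0,"tz":0,"ax":0,"ay":0,"az":0,"grip":0}]'|grep -E "ee_pos|t_force:"
python3 -m jog '[{"tx":0.003,"ty":0,"tz":0,"ax":0,"ay":0,"az":0,"grip":0},{"tx":0.006,"ty":0,"tz":0,"ax":0,"ay":0,"az":0,"grip":0},{"tx":0.009,"ty":0,"tz":0,"ax":0,"ay":0,"az":0,"grip":0}]'|grep -E "ee_pos|t_force:"
python3 -m jog '[{"tx":0.002,"ty":0,"tz":0,"ax":0,"ay":0,"az":0,"grip":0},{"tx":0.004,"ty":0,"tz":0,"ax":0,"ay":0,"az":0,"grip":0},{"tx":0.006,"ty":0,"tz":0,"ax":0,"ay":0,"az":0,"grip":0}]'|grep -E "ee_pos|t_force:"
python3 -m jog '[{"tx":0.002,"ty":0,"tz":0,"ax":0,"ay":0,"az":0,"grip":0},{"tx":0.004,"ty":0,"tz":0,"ax":0,"ay":0,"az":0,"grip":0}]'|grep -E "ee_pos|t_force:"
python3 go.py
```

```text
ee_pos: [0.4191, 0.1971, 0.0147]
wrist_force: [-1.9, 0.4, -0.1]
ee_pos: [0.4277, 0.1995, 0.0147]
wrist_force: [-1.2, 0.1, -0.1]
ee_pos: [0.4333, 0.201, 0.0147]
wrist_force: [-1.9, -0.4, -0.1]
ee_pos: [0.4362, 0.2017, 0.0146]
wrist_force: [-4.5, -2.5, 1.4]
t 23.175 world [0.4362 0.2017 0.0146] jig mm [-91.6  19.9] F jig [-5.  -1.2] 1.4
turn [0.    0.002 0.   ]
```

```bash

python3 -m jog '[{"tx":0.002,"ty":0,"tz":0,"ax":0,"ay":0,"az":0,"grip":0},{"tx":0.004,"ty":0,"tz":0,"ax":0,"ay":0,"az":0,"grip":0}]'|grep -E "ee_pos|t_force:"
python3 -m jog '[{"tx":0.001,"ty":0,"tz":0,"ax":0,"ay":0,"az":0,"grip":0},{"tx":0.003,"ty":0,"tz":0,"ax":0,"ay":0,"az":0,"grip":0}]'|grep -E "ee_pos|t_force:"
python3 -m jog '[{"tx":0.001,"ty":0,"tz":0,"ax":0,"ay":0,"az":0,"grip":0},{"tx":0.003,"ty":0,"tz":0,"ax":0,"ay":0,"az":0,"grip":0}]'|grep -E "ee_pos|t_force:"
python3 -m jog '[{"tx":0.001,"ty":0,"tz":0,"ax":0,"ay":0,"az":0,"grip":0},{"tx":0.003,"ty":0,"tz":0,"ax":0,"ay":0,"az":0,"grip":0}]'|grep -E "ee_pos|t_force:"
python3 go.py
```

```text
ee_pos: [0.4393, 0.2023, 0.0144]
wrist_force: [-5.2, -4.2, 2.7]
ee_pos: [0.4419, 0.2029, 0.0143]
wrist_force: [-6.6, -3.8, 2.3]
ee_pos: [0.4432, 0.2031, 0.014]
wrist_force: [-11.0, -6.9, 5.6]
ee_pos: [0.4442, 0.2031, 0.0137]
wrist_force: [-14.1, -7.5, 7.1]
t 24.175 world [0.4442 0.2031 0.0137] jig mm [-83.5  19.2] F jig [-15.6  -3.4] 7.1
turn [0.002 0.011 0.   ]
```

The near lever is solid after a long swing, so it's **loose**. Its tally goes away from the robot.

```bash

python3 -m jog '[{"tx":-0.045,"ty":0,"tz":0,"ax":0,"ay":0,"az":0,"grip":0},{"tx":-0.052,"ty":0,"tz":-0.055,"ax":0,"ay":0,"az":0,"grip":0},{"tx":-0.052,"ty":-0.053,"tz":-0.055,"ax":0,"ay":0,"az":0,"grip":0},{"tx":-0.052,"ty":-0.053,"tz":-0.01,"ax":0,"ay":0,"az":0,"grip":0},{"tx":-0.052,"ty":-0.053,"tz":-0.01,"ax":0,"ay":0,"az":0,"grip":0}]'|grep -E "ee_pos|t_force:"
python3 go.py
python3 -m jog '[{"tx":0.008,"ty":0,"tz":0,"ax":0,"ay":0,"az":0,"grip":0},{"tx":0.016,"ty":0,"tz":0,"ax":0,"ay":0,"az":0,"grip":0},{"tx":0.024,"ty":0,"tz":0,"ax":0,"ay":0,"az":0,"grip":0},{"tx":0.03,"ty":0,"tz":0,"ax":0,"ay":0,"az":0,"grip":0}]'|grep -E "ee_pos|t_force:"
python3 -m jog '[{"tx":0.003,"ty":0,"tz":0,"ax":0,"ay":0,"az":0,"grip":0},{"tx":0.006,"ty":0,"tz":0,"ax":0,"ay":0,"az":0,"grip":0}]'|grep -E "ee_pos|t_force:"
python3 -m jog '[{"tx":0.003,"ty":0,"tz":0,"ax":0,"ay":0,"az":0,"grip":0},{"tx":0.006,"ty":0,"tz":0,"ax":0,"ay":0,"az":0,"grip":0}]'|grep -E "ee_pos|t_force:"
python3 go.py
```

```text
ee_pos: [0.3838, 0.2423, 0.0231]
wrist_force: [0.1, 0.4, 0.1]
t 24.8 world [0.3838 0.2423 0.0231] jig mm [-131.2   73.1] F jig [0.2 0.4] 0.1
turn [0.001 0.004 0.002]
ee_pos: [0.415, 0.2508, 0.0252]
wrist_force: [-1.9, 0.4, 0.2]
ee_pos: [0.4198, 0.2522, 0.0247]
wrist_force: [-0.4, -0.1, 0.2]
ee_pos: [0.4257, 0.2539, 0.0246]
wrist_force: [-4.0, -1.7, 1.5]
t 25.8 world [0.4257 0.2539 0.0246] jig mm [-87.7  73.1] F jig [-4.3 -0.6] 1.5
turn [0. 0. 0.]
```

Near its stop. I'll press a touch more, back off, lift clear and check.

```bash

python3 -m jog '[{"tx":0.002,"ty":0,"tz":0,"ax":0,"ay":0,"az":0,"grip":0},{"tx":0.004,"ty":0,"tz":0,"ax":0,"ay":0,"az":0,"grip":0}]'|grep -E "ee_pos|t_force:"
python3 -m jog '[{"tx":-0.008,"ty":0,"tz":0,"ax":0,"ay":0,"az":0,"grip":0},{"tx":-0.008,"ty":0,"tz":-0.06,"ax":0,"ay":0,"az":0,"grip":0},{"tx":-0.03,"ty":0,"tz":-0.12,"ax":0,"ay":0,"az":0,"grip":0},{"tx":-0.05,"ty":0.03,"tz":-0.17,"ax":0,"ay":0,"az":0,"grip":0},{"tx":-0.05,"ty":0.06,"tz":-0.22,"ax":0,"ay":0,"az":0,"grip":0},{"tx":-0.05,"ty":0.09,"tz":-0.22,"ax":0,"ay":0,"az":0,"grip":0},{"tx":-0.05,"ty":0.12,"tz":-0.22,"ax":0,"ay":0,"az":0,"grip":0},{"tx":-0.05,"ty":0.12,"tz":-0.22,"ax":0,"ay":0,"az":0,"grip":0}]'|grep -E "ee_pos|t_force:"
python3 go.py
python3 - <<'E'
from h import *
c=arm.capture('wrist');d=arm.capture('top')
crop(d,200,115,180,150,4,'pics/fin.png')
cv2.imwrite('pics/finw.png',c['img'][:,:,::-1])
E
```

```text
ee_pos: [0.4259, 0.2536, 0.0242]
wrist_force: [-14.8, -0.9, 12.2]
ee_pos: [0.4142, 0.1249, 0.245]
wrist_force: [0.2, 0.8, -0.2]
t 27.05 world [0.4142 0.1249 0.245 ] jig mm [-133.3  -48.2] F jig [0.4 0.7] -0.2
turn [ 0.    -0.002 -0.002]
```

View pics/fin.png

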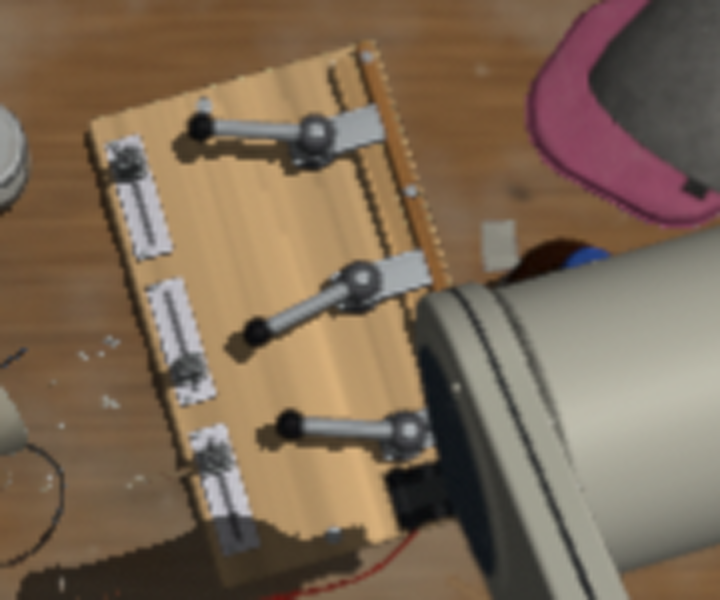

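View pics/finw.png

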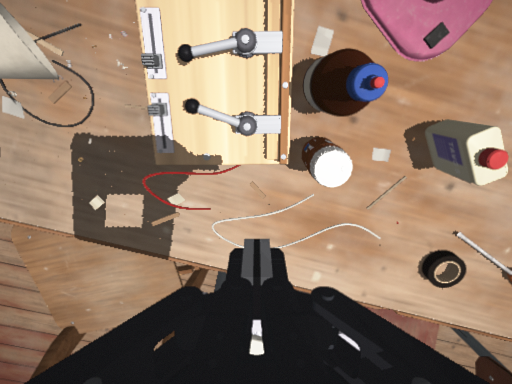

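The far and near levers, with balls at (200,127) and (290,425), have swung well round and their tallies are at the far ends, (128,158) and (213,456). The mid lever, ball at (257,331), has moved only slightly and its tally is at the near end, (188,370). The bottles are standing and the robot is clear, so I'm handing in.

```bash
python3 -c "
from workcell import arm
print(arm.hand_in())"
```

```text
the job is handed in; nothing more can be done
None
```

I pushed all three levers until solid: near and far were loose (tallies fully away), mid was tight (tally fully towards the robot); the job is handed in and returned no verdict.

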